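Sort the weighed cartons into the drivers' trays

TASK

The three cartons stacked on the parcel scale have been weighed: take the stack down and lay each one wholly inside the sorting tray of its own size, flat on the tray floor, squared up, and with its address label end at the tray's open side where the driver can read it. Do not tip any carton over, and leave the mug, the tankard and the wheel chock where they are.

Things in the scene. Friction and masses are not known exactly. Their poses are not given: they have to be found in the camera images.
- carton_long: closed rigid cardboard carton, 200 mm long (x), 66 wide (y), 56 high (z), 0.32 to 0.63 kg; the longest, bottom of the stack on the scale. Origin: centre of its underside; z up. A white address label with a black bar code covers the last 55 mm of the top at the +x end and folds down over that end face, so +x points to the label end. Tape runs along the top.
- carton_medium: closed rigid cardboard carton, 140 mm long (x), 60 wide (y), 54 high (z), 0.22 to 0.45 kg; middle-sized, on the long one. Origin: centre of its underside; z up. A white address label with a black bar code covers the last 55 mm of the top at the +x end and folds down over that end face, so +x points to the label end. Tape runs along the top.
- carton_short: closed rigid cardboard carton, 95 mm long (x), 52 wide (y), 50 high (z), 0.13 to 0.25 kg; the smallest, on top of the stack. Origin: centre of its underside; z up. A white address label with a black bar code covers the last 38 mm of the top at the +x end and folds down over that end face, so +x points to the label end. Tape runs along the top.
- tray_long: longest of three low fixed wooden trays, for the long carton. Inside 224 mm long (x), 90 wide (y): 12 mm of play all round. Floor 5 mm thick; rims 8 mm thick, top 18 mm above the table, on three sides; the +x side is open, without a rim. Origin: middle of the open edge, at table level; +x points out of the open side; the tray's middle is 112 mm from it along -x.
- tray_medium: middle-sized of three low fixed wooden trays, for the medium carton. Inside 164 mm long (x), 84 wide (y): 12 mm of play all round. Floor 5 mm thick; rims 8 mm thick, top 18 mm above the table, on three sides; the +x side is open, without a rim. Origin: middle of the open edge, at table level; +x points out of the open side; the tray's middle is 82 mm from it along -x.
- tray_short: shortest of three low fixed wooden trays, for the short carton. Inside 119 mm long (x), 76 wide (y): 12 mm of play all round. Floor 5 mm thick; rims 8 mm thick, top 18 mm above the table, on three sides; the +x side is open, without a rim. Origin: middle of the open edge, at table level; +x points out of the open side; the tray's middle is 60 mm from it along -x.
- scale: low grey bench parcel scale, fixed; steel weighing plate 210 mm (x) by 180 mm (y), its top 45 mm above the table (it does not sink), and a display strip on the -x side, to 163 mm from the origin. The carton stack stands on the plate, 205 mm above the table to its top, each carton turned its own way. Origin: at table level under the plate's middle.
- mug: bystander: brown clay mug, 82 mm across, 92 mm high, handle at +y; loose. Origin: centre of its underside.
- tankard: bystander: grey pewter tankard, 104 mm across at the foot, 125 mm high, handle at +y; loose. Origin: centre of its underside.
- chock: bystander: black rubber wheel chock, a wedge 120 mm long (x) by 70 mm wide (y), 56 mm high at the +x end, with a small steel loop on top; loose. Origin: centre of its underside.

How it is judged:
At the end, for the whole second after the job is handed in: Each carton is in the tray of its own size: its middle within 15 mm of the middle of the tray along and across, flat on the tray floor (height within 4 mm, tilt under 0.05 rad), its length within 0.17 rad (10 degrees) of the tray's, label end towards the open side, and at rest (x of carton_long in the frame of tray_long between -0.127 and -0.097 m and y of carton_long in the frame of tray_long between -0.015 and 0.015 m and z of carton_long in the frame of tray_long between 0.001 and 0.009 m and x of tray_long in the frame of carton_long above 0 m and angle between the x axis of carton_long and the x axis of tray_long, either way round below 0.17 rad and angle between each of carton_long, carton_medium, carton_short's own z axis and vertical below 0.05 rad and linear speed of each of carton_long, carton_medium, carton_short below 0.02 m/s and angular speed of each of carton_long, carton_medium, carton_short below 0.15 rad/s and x of carton_medium in the frame of tray_medium between -0.097 and -0.067 m and y of carton_medium in the frame of tray_medium between -0.015 and 0.015 m and z of carton_medium in the frame of tray_medium between 0.001 and 0.009 m and x of tray_medium in the frame of carton_medium above 0 m and angle between the x axis of carton_medium and the x axis of tray_medium, either way round below 0.17 rad and x of carton_short in the frame of tray_short between -0.0745 and -0.0445 m and y of carton_short in the frame of tray_short between -0.015 and 0.015 m and z of carton_short in the frame of tray_short between 0.001 and 0.009 m and x of tray_short in the frame of carton_short above 0 m and angle between the x axis of carton_short and the x axis of tray_short, either way round below 0.17 rad); the robot touches nothing.
It fails at once if the long carton is tipped by more than 0.6 rad (angle between carton_long's own z axis and vertical above 0.6 rad).
It fails at once if the medium carton is tipped by more than 0.6 rad (angle between carton_medium's own z axis and vertical above 0.6 rad).
It fails at once if the short carton is tipped by more than 0.6 rad (angle between carton_short's own z axis and vertical above 0.6 rad).
It fails at once if the mug, the tankard or the chock is moved by more than 30 mm (distance of any of mug, tankard, chock from where it was at the start of the episode above 0.03 m).
It also fails if it takes over 96 s, if anything falls off the work surface, if the arm or the gripper's body presses on something with over 40 N, if the wrist force passes 120 N, or if a joint passes its speed limit or range.

ROBOT

A 6-joint arm with a two-finger parallel gripper is mounted at the origin on the work surface. World frame = base frame: x ahead of the robot, y to its left, z up, the work surface at z = 0. Lengths are in m, angles in rad, forces in N, time in s.
With the tool pointing down it reaches from about 0.35 to 0.975 m from the base axis. Payload 4.9 kg.
Tool frame: the origin (TCP) lies on the centre line of the jaws, within the pads' length; the fingertips stand 8 mm ahead of it and the grasp point (between the pads) lies 11 mm behind it; z points along the fingers, y is the line along which they close (so a half turn about z gives the same grasp; the last joint's range is limited). The gripper opens to 85 mm and grips with 20 to 120 N. Pads are 22 mm wide; open, the fingers measure 114 mm over their backs; the gripper's body (76 mm by 85 mm) begins 54 mm behind the grasp point. The pads swing forward as they close: fully open they stand 13 mm farther back than shut.
Start: joints at [-1.246, 0.053, 1.613, -0, 1.476, -0.119], TCP at [0.268, -0.564, 0.239] pointing down, gripper open.
Joint ranges: [-3.01, 3.01], [-1.01, 2.22], [0.06, 2.58], [-1.02, 4.17], [0.09, 2.62], [-3.14, 3.14]. Speed limits (rad/s): [2.57, 2.57, 3.14, 3.14, 3.14, 3.14].

INTERFACE

Orientations are given as a rotation vector (axis times angle).
In Python, from station import ctrl gives the robot as it stands.
- The arm moves only by the shell command python3 -m jog 'ROWS' [FORCE]. ROWS is rows parted by semicolons, their numbers by spaces, 1 to 20 of them, each of 7 numbers: the finger opening in m, then dx, dy, dz in m, then a rotation vector rx, ry, rz in rad; each row is the pose to reach, as a shift and turn from the pose commanded when the command began, along the tool's axes at that moment; what a row does not reach only later rows make up. A row lasts 1/12 s, in which the tool goes at most 0.0417 m and 0.125 rad, less where a joint would pass 70% of its speed; a pose out of reach is approached as far as the arm can. The fingers move at their own pace and stop on an object; FORCE is the grip in N (left out, the last holds). Time passes only in rows, so rows that do not move let the fingers close. It prints the time, the measured TCP pose, the force, the opening and the grip force at its end.
- ctrl.get_obs(): the state, without advancing time (a new reading comes with each control period).
- ctrl.get_image(name): name is "side" or "top"; returns the picture (400x640x3 uint8, red, green, blue); there is no depth.
- ctrl.camera_params(name): a dict with "fx", "fy", "cx", "cy" (pixels), "T" (4x4, takes a point from camera to world coordinates). Camera axes: x right, y down, z forward; pixel columns grow to the right and rows downward; lengths in m; the calibration is good to about 2 mm. A picture is of the moment at which its call begins. camera_params takes no time and is no camera call.
- ctrl.finish_job(): hands the job in; it is judged then, once.
Trained networks look in the newest picture that a camera, given by its name, has taken for a name from the list of things; names that differ only in an ending like _2 or _b are one class to them, and where a whole thing is asked for, a point or a joint stands for the part that bears it (a point fixed in the world has none). Each returns a list of dicts, best first, with "p" (0 to 1); they miss things now and then, are a little off and sometimes report something else, mostly with a low value. They report only what shows in the picture. A call takes as long as a camera call.
- ctrl.find_in(camera, thing): "extent" ([left, top, right, bottom] in pixels, round what is visible of it).
- ctrl.cut_out(camera, thing): "mask" (400x640 bool, what is visible of it) and "extent" ([left, top, right, bottom] in pixels, round what is visible of it).
- ctrl.tip_of(camera, thing): "xy" ([column, row] in pixels: a listed point, or the origin of a listed thing).
The state is a dict: "t": time; "q": joint angles; "dq": joint speeds; "effort": joint torques, N m; "tool_pos": TCP position; "tool_rot": TCP orientation; "contact_force": force on the tool from outside, world axes, zero at the start; "wrist_torque": the same for the moment, N m; "opening": finger opening in m; "grip_force": force on a finger pad.
Only numpy, scipy, OpenCV 4.12 (cv2) and the standard library are available. Lean on these libraries where they do the work, as an engineer would, in place of code of your own. Each camera call takes 0.05 s, during which the arm holds its last target. There are 200 camera calls.

## Working session

There is one attempt and no reset: what is moved stays moved. The work goes in short steps, Python scripts to look and compute and a shell command to move; the robot and the scene stay as the last step left them, time stands still between calls to the robot, and variables do not carry over. Pictures are saved under pics/ and viewed, at most 14 in all, crops included, and the job is handed in when it is done.

```bash
ls; mkdir -p pics
python3 - <<'E'
from station import ctrl
import cv2, numpy as np
for n in ("side","top"):
    im=ctrl.get_image(n); cv2.imwrite(f"pics/{n}0.png",im[:,:,::-1])
    p=ctrl.camera_params(n); print(n,p["fx"],p["fy"],p["cx"],p["cy"]); print(np.round(p["T"],4).tolist())
o=ctrl.get_obs(); print(o)
E
```

```text
pics
side 409.45092573282807 409.45092573282807 318.22774281983106 204.56247123706783
[[0.9226, 0.2933, -0.2506, 0.8924], [0.3857, -0.7152, 0.5829, -0.5357], [-0.0083, -0.6344, -0.7729, 0.841], [0.0, 0.0, 0.0, 1.0]]
top 434.93248974596014 434.93248974596014 312.9302021378174 198.45417501668499
[[-0.0225, -0.9962, 0.0837, 0.5685], [-0.9997, 0.0227, 0.0021, -0.005], [-0.0039, -0.0837, -0.9965, 1.0982], [0.0, 0.0, 0.0, 1.0]]
{'t': 0.1, 'q': array([-1.24597919e+00,  5.33211627e-02,  1.61415912e+00,  1.67792019e-05,
        1.47604663e+00, -1.19043319e-01]), 'dq': array([ 0.00048402,  0.00034701, -0.00401837,  0.00111145, -0.00110315,
       -0.00076117]), 'effort': array([ 2.31251770e-04, -3.94902849e+01, -3.71364319e+01, -1.08902061e-04,
        3.94660601e-03, -3.56278868e-06]), 'tool_pos': array([ 0.26819265, -0.56391122,  0.23816572]), 'tool_rot': array([-3.06266523e+00, -6.91078795e-01,  2.85780573e-04]), 'contact_force': array([-0.60475694, -0.26249027, -0.64735405]), 'wrist_torque': array([ 0.04973926, -0.01226988, -0.03381774]), 'grip_force': 0.0, 'opening': 0.08555883825467313}
```

View pics/side0.png

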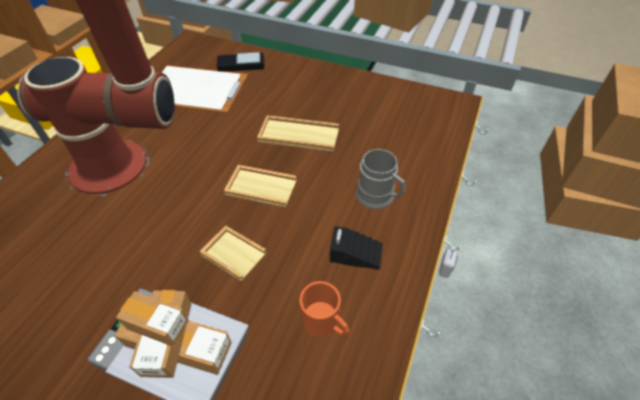

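View pics/top0.png

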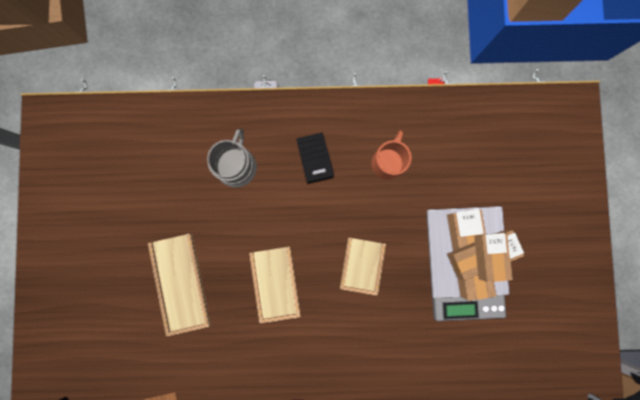

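The side view shows the stack on the scale at about (165,335) and the trays at (300,133), (261,185) and (233,252). The top view has the trays at (178,285), (274,285), (363,266) and the stack at (480,255). I need crops to find the open sides and the carton corners.

Run:
```python
import cv2, numpy as np
t=cv2.imread("pics/top0.png"); s=cv2.imread("pics/side0.png")
c=cv2.resize(t[200:325,425:535],None,fx=4.7,fy=4.7,interpolation=cv2.INTER_CUBIC)
d=cv2.resize(s[280:385,85:255],None,fx=4.7,fy=4.7,interpolation=cv2.INTER_CUBIC)
cv2.imwrite("pics/ctop.png",c); cv2.imwrite("pics/cside.png",d)
a=cv2.resize(t[228:340,140:395],None,fx=3.1,fy=3.1,interpolation=cv2.INTER_CUBIC)
cv2.imwrite("pics/ctray.png",a[:, :800])
```

```text
(no output)
```

View pics/ctop.png

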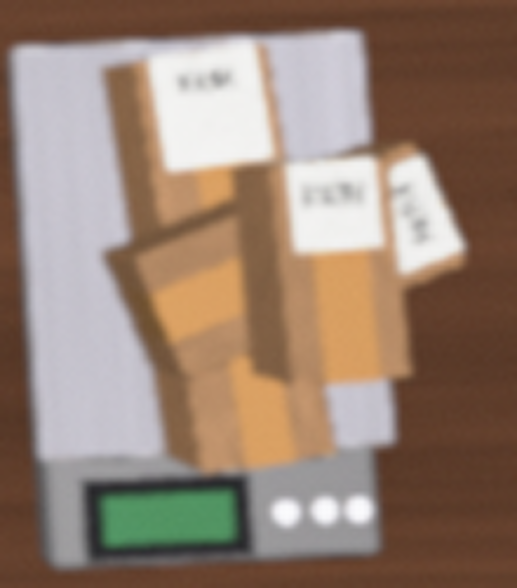

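View pics/cside.png

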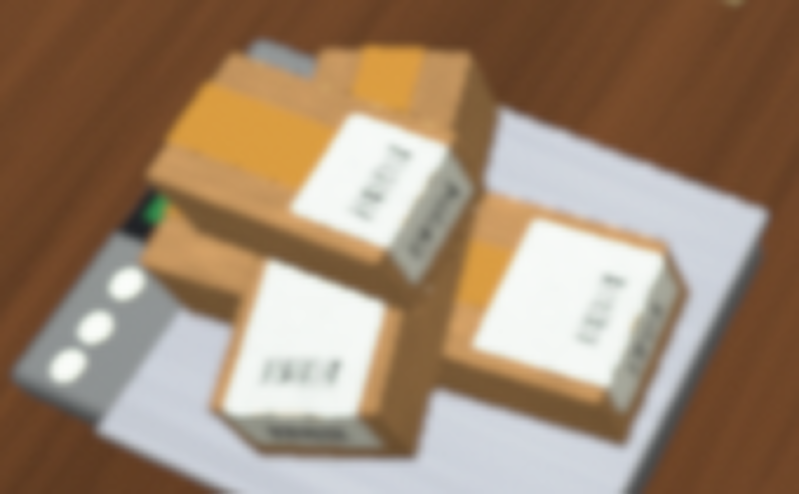

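View pics/ctray.png

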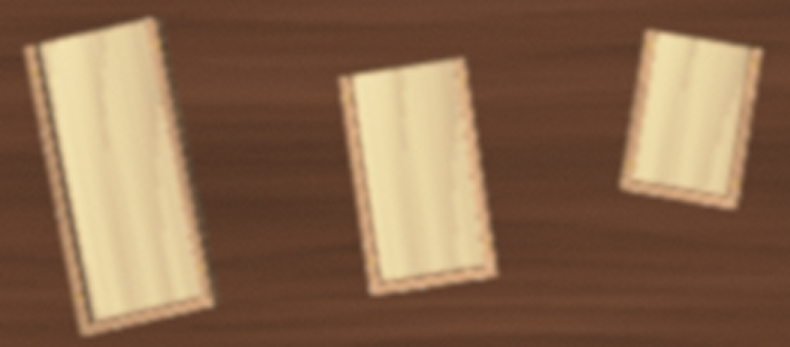

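All three trays open towards image-up (+x). The long and short labels face +x, and the medium's faces about −y. Next I'll fit the poses to the masks in both views.

```bash
cat > h.py <<'E'
import cv2, numpy as np
from scipy.optimize import minimize
from scipy.spatial.transform import Rotation as R
from station import ctrl
L=dict(long=(.2,.066,.056),medium=(.14,.06,.054),short=(.095,.052,.05))
TR=dict(long=(.224,.09),medium=(.164,.084),short=(.119,.076))
P={n:ctrl.camera_params(n) for n in("side","top")}
S=4
def proj(c,X):
    p=P[c];T=p["T"];q=(np.asarray(X)-T[:3,3])@T[:3,:3]
    return q[:,:2]/q[:,2:]*[p["fx"],p["fy"]]+[p["cx"],p["cy"]]
def box(kind,name,v):
    x,y,z,a=v
    if kind=="carton": l,w,h=L[name];xs=(-l/2,l/2)
    else: l,w=TR[name];w+=.016;h=.018;xs=(-l-.008,0)
    B=np.array([(i,j,k) for i in xs for j in(-w/2,w/2) for k in(0,h)])
    c,s=np.cos(a),np.sin(a)
    return B@np.array([[c,s,0],[-s,c,0],[0,0,1]])+[x,y,z]
def hull(c,kind,name,v):
    m=np.zeros((400*S,640*S),np.uint8)
    h=cv2.convexHull(((proj(c,box(kind,name,v))+.5)*S-.5).astype(np.float32))
    cv2.fillConvexPoly(m,np.round(h*16).astype(np.int32),1,shift=4);return m
def fit(kind,name,masks,v0,above=(),fz=True):
    big={c:cv2.resize(m.astype(np.uint8)*255,None,fx=S,fy=S,interpolation=cv2.INTER_LINEAR)>127 for c,m in masks.items()}
    occ={c:np.zeros((400*S,640*S),bool) for c in masks}
    for n,v in above:
        for c in occ: occ[c]|=hull(c,"carton",n,v)>0
    def f(u):
        v=np.array(u)*[.01,.01,.01,.1]+v0 if fz else np.r_[np.array(u)*[.01,.01,.1],0][[0,1,3,2]]+v0
        e=0
        for c,b in big.items():
            h=(hull(c,kind,name,v)>0)&~occ[c];e+=(h^b).sum()/b.sum()
        return e
    n=4 if fz else 3
    best=min((minimize(f,s,method="Nelder-Mead",options=dict(initial_simplex=np.vstack([s,s+np.eye(n)*1.5]),xatol=.005,fatol=1e-4)) for s in(np.zeros(n),np.full(n,-.6))),key=lambda r:r.fun)
    u=best.x;v=u*[.01,.01,.01,.1]+v0 if fz else np.r_[u*[.01,.01,.1],0][[0,1,3,2]]+v0
    return v,best.fun
def masks(name,fresh=True,cams=("side","top")):
    M={}
    for c in cams:
        if fresh: ctrl.get_image(c)
        r=ctrl.cut_out(c,name)
        if r: M[c]=r[0]["mask"];print(c,name,round(r[0]["p"],2),np.round(r[0]["extent"]))
    return M
def go(x,y,z,yaw):
    "print tool-axes shift and turn to put TCP at xyz, tool y across a thing of this yaw"
    o=ctrl.get_obs();R0=R.from_rotvec(o["tool_rot"])
    d=R0.inv().apply(np.array([x,y,z])-o["tool_pos"])
    for k in(0,np.pi,-np.pi):
        Rt=R.from_euler("z",yaw+k)*R.from_rotvec([np.pi,0,0])
        rv=(R0.inv()*Rt).as_rotvec()
        print("shift",d.round(4),"turn",rv.round(3),"rows",np.ceil(max(np.linalg.norm(d)/.0417,np.linalg.norm(rv)/.125)))
    print("t",o["t"],"q6",o["q"][5].round(2),"q1",o["q"][0].round(2))
E
cat > m0.py <<'E'
from h import *
import json
out={}
g=dict(long=(.42,.31,0,.2),medium=(.44,.09,0,.15),short=(.47,-.12,0,-.15))
for n in g:
    v,e=fit("tray",n,masks("tray_"+n),np.array(g[n]));print("tray",n,v.round(4),round(e,3));out["tray_"+n]=v.tolist()
ab=[]
for n,v0 in(("short",(.45,-.42,.155,.05)),("medium",(.44,-.42,.101,-1.2)),("long",(.44,-.4,.045,.1))):
    v,e=fit("carton",n,masks("carton_"+n),np.array(v0),ab);print("carton",n,v.round(4),round(e,3));ab.append((n,v));out["carton_"+n]=v.tolist()
json.dump(out,open("poses.json","w"))
for c in("side","top"):
    im=cv2.imread(f"pics/{c}0.png");im=cv2.resize(im,None,fx=4,fy=4,interpolation=cv2.INTER_CUBIC)
    for k,v in out.items():
        kd,n=k.split("_");B=((proj(c,box(kd,n,v))+.5)*4).astype(int)
        for i in range(8):
            for b in(1,2,4):
                if not i&b: cv2.line(im,tuple(B[i]),tuple(B[i|b]),(0,0,255) if kd=="tray" else (255,255,0),1)
    q=im[1120:1540,340:1020] if c=="side" else im[800:1300,1700:2140];cv2.imwrite(f"pics/o{c}.png",q)
a=cv2.imread("pics/oside.png");b=cv2.imread("pics/otop.png")
W=np.zeros((500,1120,3),np.uint8);W[:420,:680]=a;W[:,680:]=b;cv2.imwrite("pics/ov.png",cv2.resize(W,(800,357)))
E
python3 m0.py
```

```text
side tray_long 0.9 [257. 118. 341. 151.]
top tray_long 0.9 [147. 233. 209. 338.]
tray long [ 5.695e-01  3.592e-01 -1.000e-04  2.063e-01] 0.073
side tray_medium 0.61 [224. 162. 294. 208.]
top tray_medium 0.88 [250. 245. 300. 322.]
tray medium [ 5.349e-01  1.093e-01 -5.000e-04  1.338e-01] 0.085
side tray_short 0.55 [199. 224. 271. 280.]
top tray_short 0.92 [338. 241. 388. 294.]
tray short [ 0.5517 -0.1329 -0.001  -0.1972] 0.056
top carton_short 0.61 [474. 233. 512. 281.]
carton short [ 0.514 -0.378  0.144  0.038] 0.029
side carton_medium 0.88 [130. 290. 193. 379.]
top carton_medium 0.62 [447. 229. 523. 279.]
carton medium [ 0.5168 -0.3781  0.0999 -1.2137] 0.274
side carton_long 0.56 [115. 323. 232. 378.]
top carton_long 0.68 [446. 210. 496. 301.]
carton long [ 0.5166 -0.3677  0.0435  0.1156] 0.157
```

Run:
```python
from h import *
for i in range(2):
    ctrl.get_image("side"); r=ctrl.cut_out("side","carton_short")
    print([(round(a["p"],2),np.round(a["extent"]),a["mask"].sum()) for a in r])
r=ctrl.cut_out("side","carton_medium");print([(round(a["p"],2),np.round(a["extent"]),a["mask"].sum()) for a in r])
```

```text
[(0.6, array([114., 291., 188., 348.]), np.int64(2438))]
[(0.92, array([114., 292., 189., 348.]), np.int64(2423))]
[(0.74, array([129., 289., 191., 374.]), np.int64(2202))]
```

View pics/ov.png

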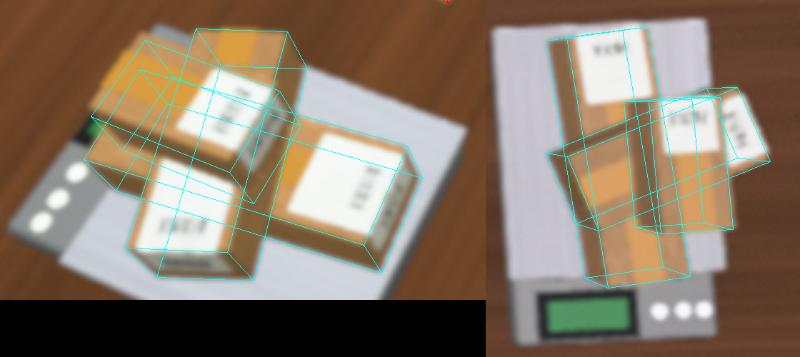

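The overlay fits the long and medium cartons well. The short is off in the side view, where its mask was missing, so I'll refit it with both views.

```bash
sed -i 's/if r: M/if not r: ctrl.get_image(c);r=ctrl.cut_out(c,name)\n        if r: M/' h.py; python3 m0.py | grep -v "^side\|^top"
python3 - <<'E'
from h import *; import json
o=json.load(open("poses.json"));v=o["carton_short"]
t=o["carton_medium"]; print([round(o["carton_"+n][2]+L[n][2],4) for n in L])
go(v[0],v[1],.18+.15,v[3])
E
```

```text
tray long [0.5698 0.3584 0.0008 0.2095] 0.053
tray medium [ 0.5347  0.1092 -0.0028  0.1344] 0.083
tray short [ 0.5516 -0.1329 -0.0014 -0.1989] 0.065
carton short [ 0.5142 -0.3753  0.1531  0.0456] 0.091
carton medium [ 0.5173 -0.3785  0.0995 -1.2165] 0.21
carton long [ 0.5164 -0.3679  0.0419  0.121 ] 0.119
[0.0979, 0.1535, 0.2031]
shift [ 0.3033 -0.0653 -0.0907] turn [0.    0.    0.398] rows 8.0
shift [ 0.3033 -0.0653 -0.0907] turn [-0.     0.    -2.743] rows 22.0
shift [ 0.3033 -0.0653 -0.0907] turn [-0.     0.    -2.743] rows 22.0
t 2.75 q6 -0.12 q1 -1.25
```

View pics/ov.png

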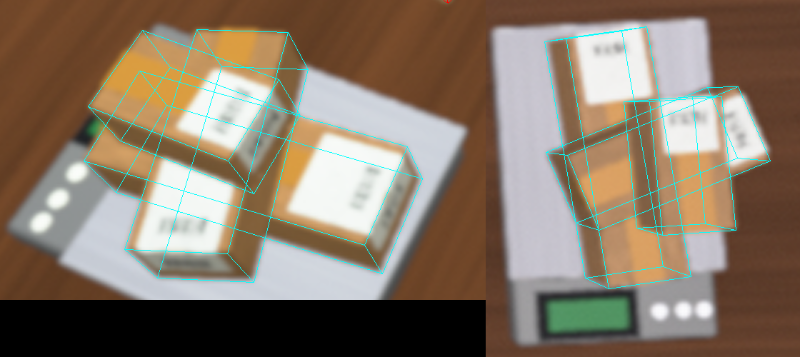

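The heights match the stated 0.101, 0.155 and 0.205 m to 2–3 mm. Moving above the short carton.

```bash
python3 -m jog '0.085 .12 -.026 -.0907 0 0 .13; 0.085 .3033 -.0653 -.0907 0 0 .398; 0.085 .3033 -.0653 -.0907 0 0 .398; 0.085 .3033 -.0653 -.0907 0 0 .398; 0.085 .3033 -.0653 -.0907 0 0 .398; 0.085 .3033 -.0653 -.0907 0 0 .398; 0.085 .3033 -.0653 -.0907 0 0 .398; 0.085 .3033 -.0653 -.0907 0 0 .398; 0.085 .3033 -.0653 -.0907 0 0 .398; 0.085 .3033 -.0653 -.0907 0 0 .398; 0.085 .3033 -.0653 -.0907 0 0 .398' 50; python3 -c "
from h import *
go(.5142,-.3753,.182,.0456)"
```

```text
t: 3.67
tool_pos: [0.514, -0.3753, 0.3297]
tool_rot: [-3.141, -0.072, 0.001]
contact_force: [-0.5, -0.2, -0.5]
opening: 0.0851
grip_force: 0.0
shift [0.0003 0.     0.1477] turn [-0.     0.001  0.   ] rows 4.0
shift [0.0003 0.     0.1477] turn [-1.000e-03 -0.000e+00 -3.141e+00] rows 26.0
shift [0.0003 0.     0.1477] turn [-1.000e-03 -0.000e+00 -3.141e+00] rows 26.0
t 3.6667 q6 0.78 q1 -0.75
```

```bash
python3 -m jog '0.085 0 0 .04 0 0 0; 0.085 0 0 .08 0 0 0; 0.085 0 0 .12 0 0 0; 0.085 0 0 .1477 0 0 0; 0.085 0 0 .1477 0 0 0; 0.03 0 0 .1477 0 0 0; 0.03 0 0 .1477 0 0 0; 0.03 0 0 .1477 0 0 0; 0.03 0 0 .1477 0 0 0; 0.03 0 0 .1477 0 0 0; 0.03 0 0 .1477 0 0 0; 0.03 0 0 .1477 0 0 0; 0.03 0 0 .1477 0 0 0; 0.03 0 0 .1477 0 0 0' 50
```

```text
t: 4.83
tool_pos: [0.5155, -0.3768, 0.1863]
tool_rot: [3.136, 0.072, 0.006]
contact_force: [-0.9, -0.2, 6.0]
opening: 0.051
grip_force: 53.5
```

```bash
python3 -m jog '0.03 0 0 -.03 0 0 0; 0.03 0 0 -.07 0 0 0; 0.03 0 0 -.11 0 0 0; 0.03 0 0 -.15 0 0 0; 0.03 0 0 -.15 0 0 0; 0.03 0 0 -.15 0 0 0'
cat >> h.py <<'E'
def held(n,z):
    "fit held carton; return offset of carton origin from TCP in tool-yaw frame, and yaw difference"
    o=ctrl.get_obs();Rm=R.from_rotvec(o["tool_rot"]);x=Rm.apply([1,0,0]);ps=np.arctan2(x[1],x[0])
    p=o["tool_pos"];v,e=fit("carton",n,masks("carton_"+n),np.array([p[0],p[1],z,ps]))
    d=R.from_euler("z",-ps).apply(v[:3]-p);print("held",v.round(4),"err",round(e,3),"rel",d.round(4),"dyaw",round(v[3]-ps,3),"tcp",p.round(4));return d,v[3]-ps
E
python3 -c "
from h import *
held('short',.29)
im=cv2.hconcat([ctrl.get_image('side')[230:400,60:300],ctrl.get_image('top')[180:350,400:560]])
cv2.imwrite('pics/h1.png',cv2.resize(im[:,:,::-1],None,fx=2,fy=2))"
```

```text
t: 5.33
tool_pos: [0.5153, -0.3761, 0.3374]
tool_rot: [3.135, 0.072, 0.009]
contact_force: [0.4, 0.1, -1.9]
opening: 0.0509
grip_force: 53.3
side carton_short 0.66 [ 72. 246. 163. 306.]
top carton_short 0.73 [501. 235. 546. 292.]
held [ 0.5137 -0.3712  0.2959 -0.0262] err 1.107 rel [-0.0014  0.005  -0.0415] dyaw -0.072 tcp [ 0.5153 -0.3761  0.3374]
```

View pics/h1.png

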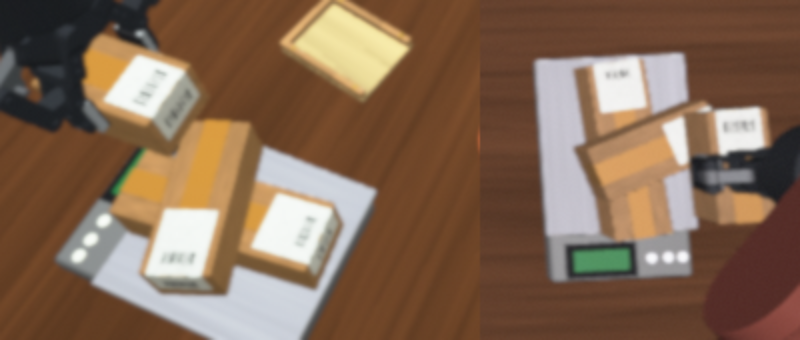

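The picture shows the short carton held square and level, with its label towards +x. The medium and long cartons look undisturbed. Carrying the short to its tray.

```bash
cat >> h.py <<'E'
def place(n,along,z):
    "TCP target over tray n; along = carton centre minus TCP along carton x"
    import json;v=json.load(open("poses.json"))["tray_"+n];d=TR[n][0]/2+along
    go(v[0]-d*np.cos(v[3]),v[1]-d*np.sin(v[3]),z,v[3])
E
python3 -c "
from h import *
place('short',-.0013,.15)"
```

```text
shift [-0.0069 -0.2534  0.1803] turn [-0.003  0.003  0.245] rows 8.0
shift [-0.0069 -0.2534  0.1803] turn [-0.005 -0.004 -2.897] rows 24.0
shift [-0.0069 -0.2534  0.1803] turn [-0.005 -0.004 -2.897] rows 24.0
t 5.6333 q6 0.78 q1 -0.75
```

```bash
python3 -m jog '0.03 -.003 -.06 0 0 0 .06; 0.03 -.006 -.12 0 0 0 .12; 0.03 -.0069 -.2534 .08 -.003 .003 .245; 0.03 -.0069 -.2534 .18 -.003 .003 .245; 0.03 -.0069 -.2534 .18 -.003 .003 .245; 0.03 -.0069 -.2534 .18 -.003 .003 .245; 0.03 -.0069 -.2534 .18 -.003 .003 .245; 0.03 -.0069 -.2534 .18 -.003 .003 .245; 0.03 -.0069 -.2534 .18 -.003 .003 .245; 0.03 -.0069 -.2534 .18 -.003 .003 .245; 0.03 -.0069 -.2534 .18 -.003 .003 .245; 0.03 -.0069 -.2534 .18 -.003 .003 .245'; python3 -c "
from h import *
place('short',-.0013,.037)"
```

```text
t: 6.63
tool_pos: [0.4971, -0.1237, 0.1543]
tool_rot: [3.122, -0.313, 0.01]
contact_force: [0.4, -0.9, -1.5]
opening: 0.0509
grip_force: 53.7
shift [-0.0037 -0.0022  0.1173] turn [ 0.004 -0.007 -0.001] rows 3.0
shift [-0.0037 -0.0022  0.1173] turn [-0.011 -0.006  3.14 ] rows 26.0
shift [-0.0037 -0.0022  0.1173] turn [-0.011 -0.006  3.14 ] rows 26.0
t 6.6333 q6 1.38 q1 -0.39
```

```bash
python3 -m jog '0.03 0 0 .04 0 0 0; 0.03 0 0 .075 0 0 0; 0.03 0 0 .095 0 0 0; 0.03 0 0 .095 0 0 0; 0.03 0 0 .095 0 0 0; 0.03 0 0 .095 0 0 0'; python3 -c "
from h import *
place('short',-.0013,.037)
im=cv2.hconcat([ctrl.get_image('side')[180:320,160:320],ctrl.get_image('top')[200:340,280:440]])
cv2.imwrite('pics/h2.png',cv2.resize(im[:,:,::-1],None,fx=2.5,fy=2.5,interpolation=cv2.INTER_CUBIC))"
```

```text
t: 7.13
tool_pos: [0.4982, -0.1242, 0.0602]
tool_rot: [3.122, -0.313, 0.012]
contact_force: [0.7, -1.0, -1.1]
opening: 0.0514
grip_force: 53.6
shift [-0.0043 -0.0021  0.0232] turn [ 0.004 -0.008 -0.001] rows 1.0
shift [-0.0043 -0.0021  0.0232] turn [-0.013 -0.006  3.14 ] rows 26.0
shift [-0.0043 -0.0021  0.0232] turn [-0.013 -0.006  3.14 ] rows 26.0
t 7.1333 q6 1.38 q1 -0.39
```

View pics/h2.png

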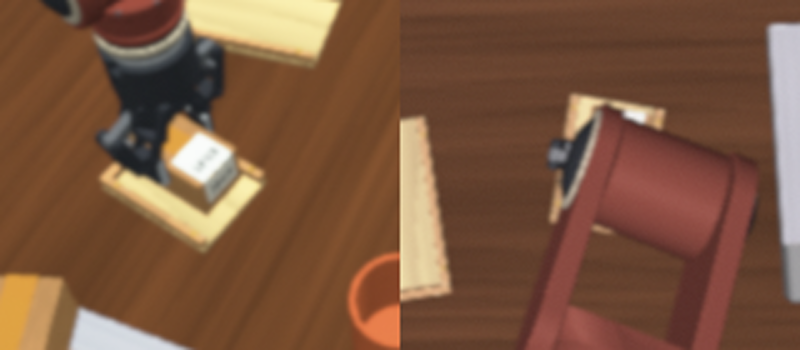

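The short carton hangs about 25 mm above its tray, aligned with the label at the open side. Lowering and releasing.

```bash
python3 -m jog '0.03 -.0043 -.002 .01 0 0 0; 0.03 -.0043 -.002 .02 0 0 0; 0.03 -.0043 -.002 .0235 0 0 0; 0.03 -.0043 -.002 .0235 0 0 0; 0.03 -.0043 -.002 .0235 0 0 0; 0.07 -.0043 -.002 .0235 0 0 0; 0.085 -.0043 -.002 .0235 0 0 0; 0.085 -.0043 -.002 .0235 0 0 0; 0.085 -.0043 -.002 .0235 0 0 0; 0.085 -.0043 -.002 .0235 0 0 0; 0.085 -.0043 -.002 -.03 0 0 0;0.085 -.0043 -.002 -.1 0 0 0;0.085 -.0043 -.002 -.18 0 0 0;0.085 -.0043 -.002 -.26 0 0 0;0.085 -.0043 -.002 -.26 0 0 0;0.085 -.0043 -.002 -.26 0 0 0;0.085 -.0043 -.002 -.26 0 0 0;0.085 -.0043 -.002 -.26 0 0 0'; python3 -c "
from h import *; import json
v=json.load(open('poses.json'))['carton_medium']
v2,e=fit('carton','medium',masks('carton_medium'),np.array(v));print(v2.round(4),e)
go(v2[0],v2[1],.30,v2[3])"
```

```text
t: 8.73
tool_pos: [0.4942, -0.1202, 0.3269]
tool_rot: [3.119, -0.312, 0.027]
contact_force: [0.8, -0.5, 0.9]
opening: 0.0849
grip_force: 0.0
side carton_medium 0.69 [131. 290. 190. 380.]
top carton_medium 0.63 [448. 232. 522. 282.]
[ 0.5169 -0.3775  0.0996 -1.1996] 0.0936214279560171
shift [0.0767 0.2483 0.0161] turn [ 0.002 -0.002  1.   ] rows 9.0
shift [0.0767 0.2483 0.0161] turn [ 2.000e-03  2.000e-03 -2.141e+00] rows 18.0
shift [0.0767 0.2483 0.0161] turn [ 2.000e-03  2.000e-03 -2.141e+00] rows 18.0
t 8.9333 q6 1.39 q1 -0.38
```

```bash
python3 -m jog '0.085 .03 .1 .01 0 0 .4; 0.085 .0767 .2483 .016 .002 -.002 1; 0.085 .0767 .2483 .016 .002 -.002 1; 0.085 .0767 .2483 .016 .002 -.002 1; 0.085 .0767 .2483 .016 .002 -.002 1; 0.085 .0767 .2483 .016 .002 -.002 1; 0.085 .0767 .2483 .016 .002 -.002 1; 0.085 .0767 .2483 .016 .002 -.002 1; 0.085 .0767 .2483 .016 .002 -.002 1; 0.085 .0767 .2483 .016 .002 -.002 1; 0.085 .0767 .2483 .016 .002 -.002 1; 0.085 .0767 .2483 .016 .002 -.002 1' 60; python3 -c "
from h import *; import json
s=json.load(open('poses.json'))['tray_short']
v=fit('carton','short',masks('carton_short'),np.array([s[0]-.06*np.cos(s[3]),s[1]-.06*np.sin(s[3]),.005,s[3]]))
d=v[0][:2]-s[:2];c,k=np.cos(s[3]),np.sin(s[3]);print(v[0].round(4),v[1],'in tray',d@[c,k],d@[-k,c],v[0][3]-s[3])
go(.5169,-.3775,.130,-1.1996)"
```

```text
t: 9.93
tool_pos: [0.5175, -0.3769, 0.3016]
tool_rot: [-2.595, 1.769, -0.002]
contact_force: [-0.4, -0.2, -0.3]
opening: 0.085
grip_force: 0.0
side carton_short 0.83 [208. 226. 256. 269.]
top carton_short 0.93 [347. 245. 375. 284.]
[ 0.4927 -0.118   0.0034 -0.1845] 0.12023312278514871 in tray -0.06066716161407805 0.002911375199303623 0.014434608037835445
shift [-0.0003  0.0012  0.1724] turn [-0.002 -0.002  0.002] rows 5.0
shift [-0.0003  0.0012  0.1724] turn [ 3.00e-03 -4.00e-03 -3.14e+00] rows 26.0
shift [-0.0003  0.0012  0.1724] turn [ 3.00e-03 -4.00e-03 -3.14e+00] rows 26.0
t 10.1333 q6 2.02 q1 -0.75
```

The short carton is in its tray at (-0.061, 0.003), 0.014 rad off. Now grasping the medium.

```bash
python3 -m jog '0.085 0 .001 .04 0 0 0; 0.085 0 .001 .08 0 0 0; 0.085 0 .001 .12 0 0 0; 0.085 0 .001 .155 0 0 0; 0.085 0 .001 .172 0 0 0; 0.085 0 .001 .172 0 0 0; 0.03 0 .001 .172 0 0 0; 0.03 0 .001 .172 0 0 0; 0.03 0 .001 .172 0 0 0; 0.03 0 .001 .172 0 0 0; 0.03 0 .001 .172 0 0 0; 0.03 0 .001 .172 0 0 0; 0.03 0 .001 .172 0 0 0; 0.03 0 .001 .172 0 0 0' 60; python3 -m jog '0.03 0 0 -.03 0 0 0; 0.03 0 0 -.07 0 0 0; 0.03 0 0 -.11 0 0 0; 0.03 0 0 -.15 0 0 0; 0.03 0 0 -.15 0 0 0; 0.03 0 0 -.15 0 0 0'; python3 -c "
from h import *
place('medium',0,.15)
im=cv2.hconcat([ctrl.get_image('side')[230:400,60:300],ctrl.get_image('top')[180:350,400:560]])
cv2.imwrite('pics/h3.png',cv2.resize(im[:,:,::-1],None,fx=2,fy=2))"
```

```text
t: 11.3
tool_pos: [0.5185, -0.3794, 0.1335]
tool_rot: [-2.594, 1.773, -0.012]
contact_force: [1.3, -0.1, 6.2]
opening: 0.0589
grip_force: 68.3
t: 11.8
tool_pos: [0.5178, -0.379, 0.2846]
tool_rot: [2.594, -1.773, 0.015]
contact_force: [-0.3, -0.5, -3.5]
opening: 0.0591
grip_force: 67.6
shift [-0.4691 -0.1126  0.1315] turn [ 1.000e-03 -1.000e-02 -1.334e+00] rows 12.0
shift [-0.4691 -0.1126  0.1315] turn [-1.100e-02 -1.000e-03  1.808e+00] rows 15.0
shift [-0.4691 -0.1126  0.1315] turn [-1.100e-02 -1.000e-03  1.808e+00] rows 15.0
t 11.8 q6 2.02 q1 -0.75
```

View pics/h3.png

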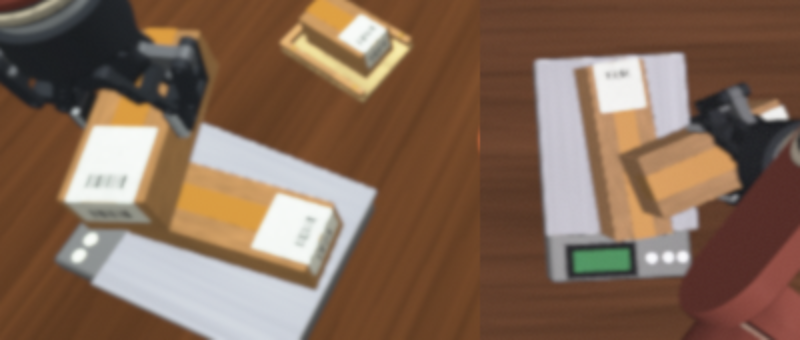

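The medium carton is held square, the long is undisturbed on the scale, and the short sits in its tray. Carrying the medium.

```bash
python3 -m jog '0.03 -.12 -.03 0 0 0 -.33; 0.03 -.12 -.03 0 0 0 -.33; 0.03 -.12 -.03 0 0 0 -.33; 0.03 -.469 -.1126 .04 .001 -.01 -1.334; 0.03 -.469 -.1126 .06 .001 -.01 -1.334; 0.03 -.469 -.1126 .08 .001 -.01 -1.334; 0.03 -.469 -.1126 .1 .001 -.01 -1.334; 0.03 -.469 -.1126 .12 .001 -.01 -1.334; 0.03 -.469 -.1126 .13 .001 -.01 -1.334; 0.03 -.469 -.1126 .13 .001 -.01 -1.334; 0.03 -.469 -.1126 .13 .001 -.01 -1.334; 0.03 -.469 -.1126 .13 .001 -.01 -1.334; 0.03 -.469 -.1126 .13 .001 -.01 -1.334; 0.03 -.469 -.1126 .13 .001 -.01 -1.334; 0.03 -.469 -.1126 .13 .001 -.01 -1.334; 0.03 -.469 -.1126 .13 .001 -.01 -1.334; 0.03 -.469 -.1126 .13 .001 -.01 -1.334'; python3 -c "
from h import *
place('medium',-.0024,.065)"
```

```text
t: 13.32
tool_pos: [0.4523, 0.0986, 0.1503]
tool_rot: [-3.13, -0.208, 0.006]
contact_force: [-0.1, -0.8, -2.6]
opening: 0.059
grip_force: 67.5
shift [0.0037 0.0009 0.0853] turn [-0.005  0.003 -0.002] rows 3.0
shift [0.0037 0.0009 0.0853] turn [0.005 0.008 3.14 ] rows 26.0
shift [0.0037 0.0009 0.0853] turn [0.005 0.008 3.14 ] rows 26.0
t 13.3167 q6 1.49 q1 0.05
```

```bash
python3 -m jog '0.03 .0037 .001 .04 0 0 0; 0.03 .0037 .001 .07 0 0 0; 0.03 .0037 .001 .085 -.005 .003 0; 0.03 .0037 .001 .085 -.005 .003 0; 0.03 .0037 .001 .085 -.005 .003 0'; python3 -c "
from h import *
place('medium',-.0024,.0375)
im=cv2.hconcat([ctrl.get_image('side')[120:260,180:340],ctrl.get_image('top')[220:360,200:360]])
cv2.imwrite('pics/h4.png',cv2.resize(im[:,:,::-1],None,fx=2.5,fy=2.5,interpolation=cv2.INTER_CUBIC))"
```

```text
t: 13.73
tool_pos: [0.455, 0.0988, 0.0647]
tool_rot: [-3.134, -0.209, 0.004]
contact_force: [-0.4, -0.6, -0.9]
opening: 0.0588
grip_force: 67.3
shift [0.0008 0.0003 0.0272] turn [-0.001  0.002 -0.001] rows 1.0
shift [0.0008 0.0003 0.0272] turn [4.00e-03 1.00e-03 3.14e+00] rows 26.0
shift [0.0008 0.0003 0.0272] turn [4.00e-03 1.00e-03 3.14e+00] rows 26.0
t 13.7333 q6 1.49 q1 0.05
```

View pics/h4.png

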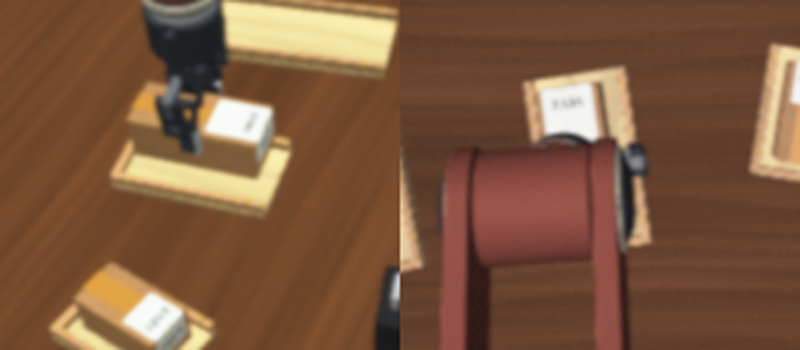

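The medium carton hovers aligned over its tray with the label at the open side. Its leftward shift in the top view is the parallax of its height. Lowering and releasing.

```bash
python3 -m jog '0.03 .0008 0 .012 0 0 0; 0.03 .0008 0 .023 0 0 0; 0.03 .0008 0 .0275 0 0 0; 0.03 .0008 0 .0275 0 0 0; 0.03 .0008 0 .0275 0 0 0; 0.07 .0008 0 .0275 0 0 0; 0.085 .0008 0 .0275 0 0 0; 0.085 .0008 0 .0275 0 0 0; 0.085 .0008 0 .0275 0 0 0; 0.085 .0008 0 .0275 0 0 0; 0.085 .0008 0 -.03 0 0 0;0.085 .0008 0 -.1 0 0 0;0.085 .0008 0 -.18 0 0 0;0.085 .0008 0 -.18 0 0 0;0.085 .0008 0 -.18 0 0 0;0.085 .0008 0 -.18 0 0 0'; python3 -c "
from h import *; import json
v=json.load(open('poses.json'))['carton_long']
v2,e=fit('carton','long',masks('carton_long'),np.array(v));print(v2.round(4),e)
go(v2[0],v2[1],.25,v2[3])"
```

```text
t: 15.17
tool_pos: [0.4603, 0.1, 0.2556]
tool_rot: [-3.134, -0.212, -0.025]
contact_force: [1.0, -0.0, 1.5]
opening: 0.0849
grip_force: 0.0
side carton_long 0.6 [116. 308. 231. 377.]
top carton_long 0.88 [446. 209. 496. 302.]
[ 0.5164 -0.3677  0.0434  0.1139] 0.056279340234920705
shift [-0.0024  0.4713 -0.0069] turn [-0.001  0.003  0.021] rows 12.0
shift [-0.0024  0.4713 -0.0069] turn [-5.000e-03 -1.000e-03 -3.121e+00] rows 25.0
shift [-0.0024  0.4713 -0.0069] turn [-5.000e-03 -1.000e-03 -3.121e+00] rows 25.0
t 15.3667 q6 1.49 q1 0.06
```

```bash
python3 -m jog '0.085 -.0024 .4713 -.007 0 .003 .021; 0.085 -.0024 .4713 -.007 0 .003 .021; 0.085 -.0024 .4713 -.007 0 .003 .021; 0.085 -.0024 .4713 -.007 0 .003 .021; 0.085 -.0024 .4713 -.007 0 .003 .021; 0.085 -.0024 .4713 -.007 0 .003 .021; 0.085 -.0024 .4713 -.007 0 .003 .021; 0.085 -.0024 .4713 -.007 0 .003 .021; 0.085 -.0024 .4713 -.007 0 .003 .021; 0.085 -.0024 .4713 -.007 0 .003 .021; 0.085 -.0024 .4713 -.007 0 .003 .021; 0.085 -.0024 .4713 -.007 0 .003 .021; 0.085 -.0024 .4713 -.007 0 .003 .021; 0.085 -.0024 .4713 -.007 0 .003 .021; 0.085 -.0024 .4713 -.007 0 .003 .021' 80; python3 -c "
from h import *; import json
s=json.load(open('poses.json'))['tray_medium']
v=fit('carton','medium',masks('carton_medium'),np.array([s[0]-.082*np.cos(s[3]),s[1]-.082*np.sin(s[3]),.005,s[3]]))
d=v[0][:2]-s[:2];c,k=np.cos(s[3]),np.sin(s[3]);print(v[0].round(4),v[1],'in tray',d@[c,k],d@[-k,c],v[0][3]-s[3])
go(.5164,-.3677,.077,.1139)"
```

```text
t: 16.62
tool_pos: [0.5167, -0.366, 0.2499]
tool_rot: [-3.133, -0.18, 0.0]
contact_force: [1.0, 0.7, 0.4]
opening: 0.0852
grip_force: 0.0
side carton_medium 0.95 [234. 162. 294. 196.]
top carton_medium 0.58 [254. 252. 289. 315.]
[0.4559 0.1022 0.0036 0.127 ] 0.08277982498537083 in tray -0.07898435669532758 0.003556332262995468 -0.007377829142887649
shift [-0.0013  0.0015  0.1746] turn [-0.001 -0.002  0.002] rows 5.0
shift [-0.0013  0.0015  0.1746] turn [ 3.00e-03 -1.00e-03 -3.14e+00] rows 26.0
shift [-0.0013  0.0015  0.1746] turn [ 3.00e-03 -1.00e-03 -3.14e+00] rows 26.0
t 16.8167 q6 0.72 q1 -0.73
```

The medium carton is in its tray at (-0.079, 0.004) and square. Now the long one.

```bash
python3 -m jog '0.085 0 .0015 .04 0 0 0; 0.085 0 .0015 .08 0 0 0; 0.085 0 .0015 .12 0 0 0; 0.085 0 .0015 .155 0 0 0; 0.085 0 .0015 .173 0 0 0; 0.085 0 .0015 .173 0 0 0; 0.03 0 .0015 .173 0 0 0; 0.03 0 .0015 .173 0 0 0; 0.03 0 .0015 .173 0 0 0; 0.03 0 .0015 .173 0 0 0; 0.03 0 .0015 .173 0 0 0; 0.03 0 .0015 .173 0 0 0; 0.03 0 .0015 .173 0 0 0; 0.03 0 .0015 .173 0 0 0' 80; python3 -m jog '0.03 0 0 -.03 0 0 0; 0.03 0 0 -.07 0 0 0; 0.03 0 0 -.11 0 0 0; 0.03 0 0 -.15 0 0 0; 0.03 0 0 -.15 0 0 0; 0.03 0 0 -.15 0 0 0'; python3 -c "
from h import *
place('long',0,.13)
im=cv2.hconcat([ctrl.get_image('side')[230:400,60:300],ctrl.get_image('top')[180:350,400:560]])
cv2.imwrite('pics/h5.png',cv2.resize(im[:,:,::-1],None,fx=2,fy=2))"
```

```text
t: 17.98
tool_pos: [0.5188, -0.37, 0.0812]
tool_rot: [3.135, 0.179, 0.007]
contact_force: [0.7, 0.5, 7.2]
opening: 0.0643
grip_force: 95.2
t: 18.48
tool_pos: [0.5182, -0.3702, 0.2316]
tool_rot: [3.133, 0.178, 0.009]
contact_force: [0.3, 0.2, -5.8]
opening: 0.0642
grip_force: 94.1
shift [ 0.0218 -0.7077  0.0988] turn [ 0.004 -0.005 -0.096] rows 18.0
shift [ 0.0218 -0.7077  0.0988] turn [-0.008 -0.007  3.046] rows 25.0
shift [ 0.0218 -0.7077  0.0988] turn [-0.008 -0.007  3.046] rows 25.0
t 18.4833 q6 0.72 q1 -0.74
```

View pics/h5.png

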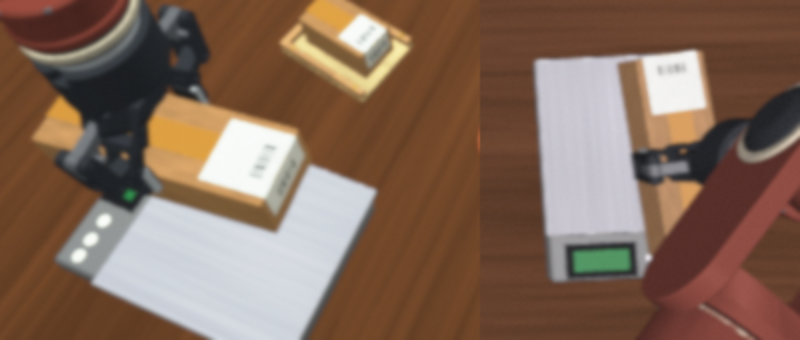

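The long carton is held level and square. Carrying it to the long tray.

```bash
python3 -m jog '0.03 .003 -.1 0 0 0 -.015; 0.03 .003 -.1 0 0 0 -.015; 0.03 .003 -.1 0 0 0 -.015; 0.03 .0218 -.7077 0 .004 -.005 -.096; 0.03 .0218 -.7077 0 .004 -.005 -.096; 0.03 .0218 -.7077 0 .004 -.005 -.096; 0.03 .0218 -.7077 0 .004 -.005 -.096; 0.03 .0218 -.7077 0 .004 -.005 -.096; 0.03 .0218 -.7077 0 .004 -.005 -.096; 0.03 .0218 -.7077 0 .004 -.005 -.096; 0.03 .0218 -.7077 0 .004 -.005 -.096; 0.03 .0218 -.7077 0 .004 -.005 -.096; 0.03 .0218 -.7077 0 .004 -.005 -.096; 0.03 .0218 -.7077 0 .004 -.005 -.096; 0.03 .0218 -.7077 0 .004 -.005 -.096; 0.03 .0218 -.7077 0 .004 -.005 -.096; 0.03 .0218 -.7077 0 .004 -.005 -.096; 0.03 .0218 -.7077 0 .004 -.005 -.096; 0.03 .0218 -.7077 0 .004 -.005 -.096; 0.03 .0218 -.7077 0 .004 -.005 -.096'; python3 -c "
from h import *
place('long',-.0024,.075)"
```

```text
t: 20.25
tool_pos: [0.4566, 0.3368, 0.2251]
tool_rot: [-3.123, -0.333, 0.014]
contact_force: [-0.1, 0.1, -4.7]
opening: 0.0642
grip_force: 94.2
shift [0.0069 0.0028 0.1501] turn [-0.002  0.009  0.003] rows 4.0
shift [0.0069 0.0028 0.1501] turn [-1.400e-02 -3.000e-03 -3.138e+00] rows 26.0
shift [0.0069 0.0028 0.1501] turn [-1.400e-02 -3.000e-03 -3.138e+00] rows 26.0
t 20.25 q6 1.86 q1 0.5
```

```bash
python3 -m jog '0.03 .005 .002 .04 0 0 0; 0.03 .005 .002 .08 0 0 0; 0.03 .005 .002 .12 0 .005 0; 0.03 .005 .002 .15 0 .005 0; 0.03 .005 .002 .15 0 .009 .003; 0.03 .005 .002 .15 0 .009 .003;0.03 .005 .002 .15 0 .009 .003'; python3 -c "
from h import *
place('long',-.0024,.041)
im=cv2.hconcat([ctrl.get_image('side')[80:220,200:360],ctrl.get_image('top')[220:360,110:270]])
cv2.imwrite('pics/h6.png',cv2.resize(im[:,:,::-1],None,fx=2.5,fy=2.5,interpolation=cv2.INTER_CUBIC))"
```

```text
t: 20.83
tool_pos: [0.4643, 0.3359, 0.0804]
tool_rot: [-3.119, -0.322, -0.012]
contact_force: [0.0, 0.2, -4.7]
opening: 0.0644
grip_force: 94.1
shift [-0.0021  0.0002  0.0394] turn [-0.005 -0.008 -0.004] rows 1.0
shift [-0.0021  0.0002  0.0394] turn [-0.012  0.008  3.138] rows 26.0
shift [-0.0021  0.0002  0.0394] turn [-0.012  0.008  3.138] rows 26.0
t 20.8333 q6 1.86 q1 0.5
```

View pics/h6.png

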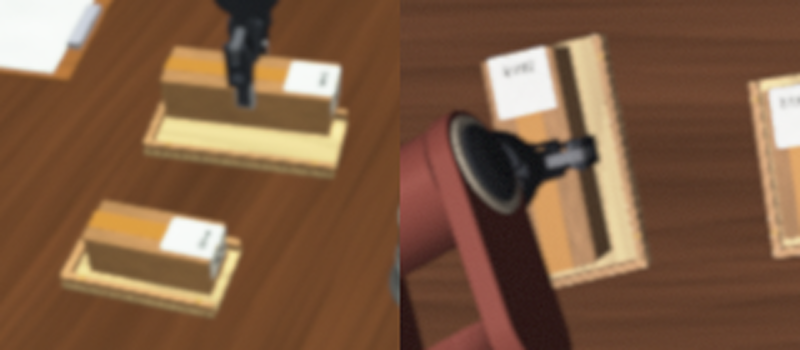

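The long carton hovers about 39 mm above its tray, aligned, with the label at the open side. The medium sits in its own tray. Lowering and releasing.

```bash
python3 -m jog '0.03 -.002 0 .015 0 -.008 -.004; 0.03 -.002 0 .03 0 -.008 -.004; 0.03 -.002 0 .037 0 -.008 -.004; 0.03 -.002 0 .0397 0 -.008 -.004; 0.03 -.002 0 .0397 0 -.008 -.004; 0.03 -.002 0 .0397 0 -.008 -.004; 0.07 -.002 0 .0397 0 -.008 -.004; 0.085 -.002 0 .0397 0 -.008 -.004; 0.085 -.002 0 .0397 0 -.008 -.004; 0.085 -.002 0 .0397 0 -.008 -.004; 0.085 -.002 0 .0397 0 -.008 -.004; 0.085 -.002 0 -.01 0 -.008 -.004; 0.085 -.002 0 -.05 0 0 0;0.085 -.002 0 -.12 0 0 0;0.085 -.05 0 -.2 0 0 0;0.085 -.1 0 -.2 0 0 0;0.085 -.1 -.1 -.2 0 0 0;0.085 -.1 -.1 -.2 0 0 0;0.085 -.1 -.1 -.2 0 0 0;0.085 -.1 -.1 -.2 0 0 0'
cat > chk.py <<'E'
from h import *
import json
for n in L:
    s=json.load(open('poses.json'))['tray_'+n];d=TR[n][0]/2
    v,e=fit('carton',n,masks('carton_'+n),np.array([s[0]-d*np.cos(s[3]),s[1]-d*np.sin(s[3]),.005,s[3]]))
    d=v[:2]-s[:2];c,k=np.cos(s[3]),np.sin(s[3]);print(n,v.round(4),round(e,3),'in tray',(d@[c,k]).round(4),(d@[-k,c]).round(4),(v[3]-s[3]).round(3))
im=cv2.vconcat([ctrl.get_image('side')[90:300,150:430],ctrl.get_image('top')[120:330,130:410]])
im=cv2.hconcat([im[:210],im[210:]]);cv2.imwrite('pics/h7.png',cv2.resize(im[:,:,::-1],(800,300),interpolation=cv2.INTER_CUBIC))
E
python3 chk.py
```

```text
t: 22.6
tool_pos: [0.3415, 0.4168, 0.2836]
tool_rot: [-3.112, -0.332, -0.016]
contact_force: [0.6, 0.1, 0.4]
opening: 0.0845
grip_force: 0.0
side carton_long 0.6 [266. 110. 336. 146.]
top carton_long 0.85 [147. 242. 198. 330.]
long [0.4617 0.3374 0.0058 0.209 ] 0.072 in tray -0.1101 0.002 -0.0
side carton_medium 0.75 [231. 159. 290. 197.]
top carton_medium 0.77 [256. 252. 287. 314.]
medium [0.456  0.1019 0.0032 0.1215] 0.118 in tray -0.0789 0.0033 -0.013
side carton_short 0.86 [209. 228. 256. 272.]
top carton_short 0.83 [348. 244. 374. 286.]
short [ 0.493  -0.1187  0.0027 -0.2042] 0.119 in tray -0.0603 0.0023 -0.005
```

View pics/h7.png

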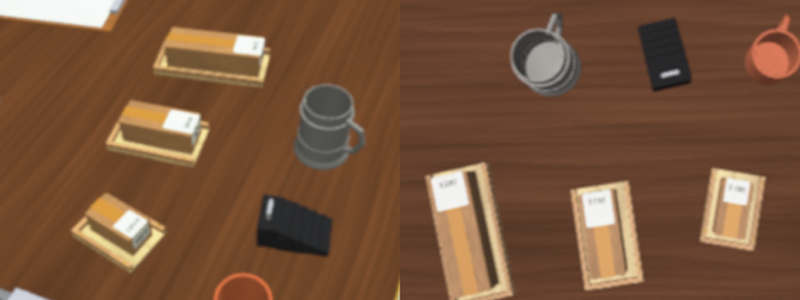

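All three cartons lie flat in their own trays, within about 4 mm of the middle and squared up, with labels at the open sides. The mug, tankard and chock have not moved and the robot is clear. Handing in.

```bash
python3 -c "
from station import ctrl
print(ctrl.finish_job())"
```

```text
the job is handed in; nothing more can be done
None
```

I handed the job in after about 23 s: my last camera check showed all three cartons flat and square in their own trays, within about 4 mm of the middle, labels at the open sides and bystanders unmoved, but the hand-in call returned no verdict.

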